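# Seal the clay cartridge with its bayonet cap

### The arm

A 6-joint arm with a two-finger parallel gripper is mounted at the origin on the work surface. World frame = base frame: x ahead of the robot, y to its left, z up, the work surface at z = 0. Lengths are in m, angles in rad, forces in N, time in s.
With the tool pointing down it reaches from about 0.325 to 0.775 m from the base axis. Payload 5.5 kg.
Tool frame: the origin (TCP) lies on the centre line of the jaws, within the pads' length; the fingertips stand 22 mm ahead of it and the grasp point (between the pads) lies 3 mm ahead of it; z points along the fingers, y is the line along which they close (so a half turn about z gives the same grasp; the last joint's range is limited). The gripper opens to 85 mm and grips with 20 to 120 N. Pads are 22 mm wide; open, the fingers measure 114 mm over their backs; the gripper's body (76 mm by 85 mm) begins 54 mm behind the grasp point. The pads swing forward as they close: fully open they stand 13 mm farther back than shut.
Start: joints at [-0.057, 0.091, 1.231, -0, 1.82, -0.057], TCP at [0.6, -0, 0.253] pointing down, gripper open.
Joint ranges: [-2.87, 2.87], [-0.86, 2.18], [0.17, 2.46], [-1.51, 4.65], [0.06, 2.69], [-2.65, 2.65]. Speed limits (rad/s): [2.57, 2.57, 3.01, 3.14, 3.14, 3.14].

### API

Orientations are given as a 3x3 rotation matrix whose columns are the frame's x, y, z axes.
In Python, from station import arm gives the robot as it stands.
- The arm moves only by the shell command python3 -m handwheel 'ROWS' [FORCE]. ROWS is JSON, a list of rows, each a list of 3 entries, a list of its own where there are three numbers: the shift along the tool's x, y, z scaled (see below), then the turn about the tool's z scaled (see below), then the opening, from -1 (shut) to 1 (fully open). In form: [[[tx, ty, tz], yaw, hand], ...]. A call has 1 to 12 rows; each row is the pose to reach, as a shift and turn from the pose commanded when the call began, along the tool's axes at that moment, turning the shorter way round; what a row does not reach only later rows make up. The controller multiplies each number of a shift by 0.08 m and each number of a turn by pi rad. A row lasts 1/12 s, in which the tool goes at most 41.7 mm and 7.16 degrees, less where a joint would pass 70% of its speed; a pose out of reach is approached as far as the arm can. A call with a number of a shift or a turn outside -1 to 1 is refused whole. A call with a gripper value outside its range is refused whole. The fingers move at their own pace and stop on an object; FORCE is the grip in N (left out, the last holds). Time passes only in rows, so rows that repeat a pose let the fingers close. It gives the time, the measured TCP pose, the force, the opening and the grip force at its end, in the units of the state.
- arm.sense(): the state, without advancing time (a new reading comes with each control period).
- arm.get_image(name): name is "scene" or "side" or "wrist"; returns a dict with "pixels" (384x512x3 uint8, red, green, blue), "fx", "fy", "cx", "cy" (pixels), "R" (3x3) and "t" (3): a world point X has camera coordinates R X + t; the wrist camera has in their place "tool_from_camera" (4x4, takes a point from camera to tool coordinates, whose origin is the TCP and whose axes are the flange's). Camera axes: x right, y down, z forward; pixel columns grow to the right and rows downward; lengths in m; the calibration is good to about 2 mm. A picture is of the moment at which its call begins: read the wrist's pose just before it. There is no depth.
- arm.finish_job(): hands the job in; it is judged then, once.
The state is a dict: "t": time; "joints": joint angles; "qd": joint speeds; "joint_torque": joint torques, N m; "eef_pos": TCP position; "eef_rot": TCP orientation; "contact_force": force on the tool from outside, world axes, zero at the start; "wrist_torque": the same for the moment, N m; "opening": finger opening in m; "grip_force": force on a finger pad.
Only numpy, scipy, OpenCV 4.12 (cv2) and the standard library are available. Lean on these libraries where they do the work, as an engineer would, in place of code of your own. Each camera call takes 0.05 s, during which the arm holds its last target. There are 200 camera calls.

### The job

Seal the clay cartridge so that its clay keeps moist: put the blue-handled cap on the upright cartridge with its lugs in the two slots at the white marks, push it down against the spring, then turn it clockwise (seen from above) until it stops with its handle at the red marks, and let go so that it stays locked. Leave the orange-handled cap, the fresh clay pot and the glaze jar where they stand.

Things in the scene. Friction and masses are not known exactly. Their poses are not given: they have to be found in the camera images.
- cartridge: upright aluminium tube 128 mm across, fixed on a 170 mm square dark base plate, dark collar 152 mm across at its top, 150 mm up. Origin: centre of underside, on the table; z up. x runs through its two lug slots (at +x and -x), marked white on the collar; red marks stand 60 deg clockwise of them. Under the lip a cap turns from 12 deg anticlockwise to 60 deg clockwise of the slots (stops)
- mouth (a point): centre of the cartridge's mouth, 150 mm above its underside, level with the top of collar and steel lip; axes as the cartridge's. The lip is 8 mm thick, has a round hole 68 mm in diameter and two slots reaching to 58 mm from the axis, 26 mm wide at the hole, wider outwards. A cap's underside is 24 mm below this point when locked, 28 mm when pressed fully down; turn it at 25 to 27 mm
- seal_plate (a joint): round black sprung plate, 62 mm across, in the mouth: metres pushed down. 0 = up (its top 9 mm below the lip's top), 0.015 = a cap locked (lugs bearing up against the lip), 0.019 = a cap's flange pressed on the collar. Pushes up with 5 N at 0, 11 N at 0.019, so a cap that is not turned comes back up
- blue_cap: cap to fit: white flange 120 mm across (z 28 to 38 mm) with a blue bar grip on top, total height 70 mm, about 0.35 kg. Origin: centre of underside, z up. Below the flange a grey plug 60 mm in diameter (54 at its foot), z 0 to 28, with two steel lugs along +x and -x, 20 mm wide, out to 46 mm from the axis, z 8 to 16. The same after half a turn
- blue_cap_grip (a point): point to grip on the blue cap: on its axis in the blue bar, 58 mm above its underside; axes as the cap's. The bar runs along x like the lugs: 86 mm long, 16 mm thick (y), from 38 to 70 mm above the underside
- orange_cap: another cap, not to be used: same shape, sizes and axes as the blue cap, but with an orange bar grip and small black holes in its flange; origin at the centre of its underside
- clay_pot: fresh beige clay pot, a plain closed cylinder 116 mm across and 112 mm high; origin at the centre of its underside
- glaze_jar: closed white glaze jar, 80 mm across and 95 mm high; origin at the centre of its underside
There are look-alikes about, which are no part of the job. What is shaped like the blue_cap but yellow is not meant.

How it is judged:
By the outcome, as a careful person would: the job done as asked, in the order asked, and still so for the second after the job is handed in, with the robot touching nothing.
It also fails if it takes over 43 s, if anything falls off the work surface, if the arm or the gripper's body presses on something with over 40 N, if the wrist force passes 120 N, or if a joint passes its speed limit or range.

## Working session

There is one attempt and no reset: what is moved stays moved. The work goes in short steps, Python scripts to look and compute and a shell command to move; the robot and the scene stay as the last step left them, time stands still between calls to the robot, and variables do not carry over. Pictures are saved under pics/ and viewed, at most 10 in all, crops included, and the job is handed in when it is done.

```bash
mkdir -p pics; ls; python3 - <<'E'
from station import arm
import cv2,numpy as np,pickle
s=arm.sense(); print(s['t'],s['eef_pos'],np.round(s['eef_rot'],3).tolist())
d={}
for n in ('scene','side','wrist'):
    d[n]=arm.get_image(n)
pickle.dump((s,d),open('im0.pkl','wb'))
for n in d:
    print(n,{k:np.round(v,3).tolist() for k,v in d[n].items() if k!='pixels'})
    cv2.imwrite(f'pics/{n}0.png',d[n]['pixels'][:,:,::-1])
E
```

```text
pics
0.0 [5.99752920e-01 4.02099743e-05 2.52120186e-01] [[-0.0, 1.0, -0.002], [1.0, 0.0, 0.0], [0.0, -0.002, -1.0]]
scene {'fx': 396.674, 'fy': 396.674, 'cx': 259.661, 'cy': 191.338, 'R': [[-0.171, 0.985, -0.02], [0.525, 0.074, -0.848], [-0.834, -0.156, -0.53]], 't': [0.187, -0.167, 1.604]}
side {'fx': 471.879, 'fy': 471.879, 'cx': 258.78, 'cy': 193.77, 'R': [[0.73, -0.683, 0.007], [-0.52, -0.562, -0.644], [0.444, 0.466, -0.765]], 't': [-0.456, 0.3, 1.086]}
wrist {'fx': 279.422, 'fy': 279.422, 'cx': 255.766, 'cy': 194.939, 'tool_from_camera': [[-0.001, -0.964, -0.268, 0.068], [1.0, -0.001, 0.0, -0.001], [-0.001, -0.268, 0.964, -0.122], [0.0, 0.0, 0.0, 1.0]]}
```

View pics/scene0.png

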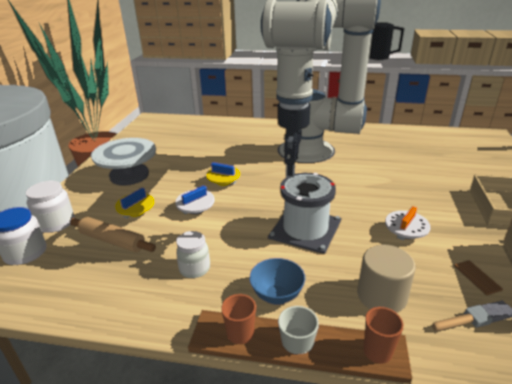

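View pics/side0.png

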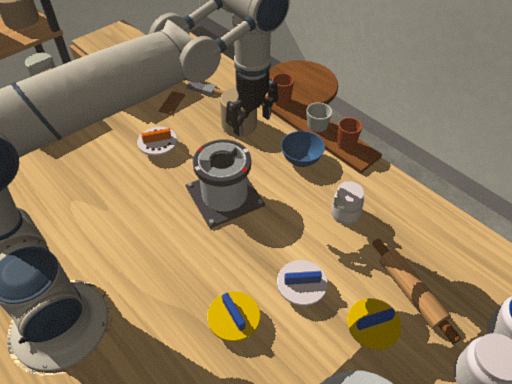

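View pics/wrist0.png

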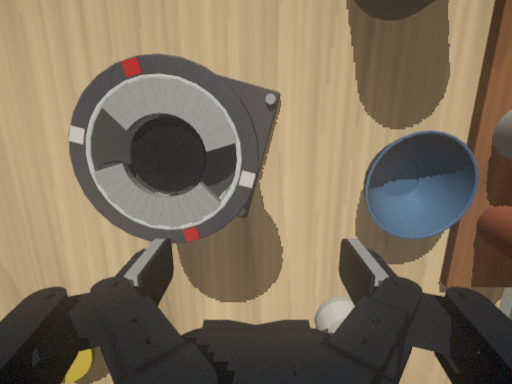

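The scene picture shows the white-flanged blue cap at (195,200); the side picture shows it at (302,280), with two yellow look-alikes beside it. In the wrist view the cartridge is at (162,152), with white marks at (77,134) and (247,179) and red marks at (131,67) and (191,235).

```bash
cat > h.py <<'E'
import numpy as np,cv2
def cam(im,s):
    """camera centre and rotation world<-camera"""
    if 'R' in im: R=np.array(im['R']).T; return -R@np.array(im['t']),R
    T=np.array(im['tool_from_camera']);Re=np.array(s['eef_rot'])
    return np.array(s['eef_pos'])+Re@T[:3,3],Re@T[:3,:3]
def cast(im,s,uv,z):
    c,R=cam(im,s);uv=np.atleast_2d(np.asarray(uv,float))
    d=np.c_[(uv[:,0]-im['cx'])/im['fx'],(uv[:,1]-im['cy'])/im['fy'],np.ones(len(uv))]@R.T
    return (c+d*((z-c[2])/d[:,2])[:,None])[:,:2]
def mask(im,col):
    r,g,b=[im['pixels'][:,:,i].astype(int) for i in range(3)]
    mx,mn=np.maximum(np.maximum(r,g),b),np.minimum(np.minimum(r,g),b)
    return {'white':(mn>150)&(mx-mn<30),'red':(r>140)&(g<80)&(b<80),
            'blue':(b>g+40)&(b>r+50)}[col].astype(np.uint8)
def blobs(m,amin=20):
    n,l,st,c=cv2.connectedComponentsWithStats(m)
    return [(c[i],st[i,4],l==i) for i in range(1,n) if st[i,4]>=amin]
def near(m,uv,amin=20):
    return min(blobs(m,amin),key=lambda b:np.hypot(*(b[0]-uv)))
def hull(m):
    return cv2.convexHull(cv2.findContours(m.astype(np.uint8),0,1)[0][0])[:,0,:]
def allhull(m): 
    ys,xs=np.nonzero(m); return cv2.convexHull(np.c_[xs,ys].astype(np.int32))[:,0,:]
E
python3 - <<'E'
import pickle,numpy as np,cv2
from h import *
s,d=pickle.load(open('im0.pkl','rb'))
w=d['wrist']; P={}
for k,col,uv in (('w1','white',(77,134)),('w2','white',(247,179)),('r1','red',(131,67)),('r2','red',(191,235))):
    b=near(mask(w,col),uv); P[k]=cast(w,s,b[0],.150)[0]; print(k,b[0],b[1],P[k])
for a in 'wr':
    v=P[a+'2']-P[a+'1']; print(a,'centre',(P[a+'1']+P[a+'2'])/2,'len',np.hypot(*v),'ang',np.degrees(np.arctan2(v[1],v[0])))
for n,uvw in (('side',(302,282)),('scene',(195,200))):
    im=d[n]; m=mask(im,'white')|mask(im,'blue')
    b=near(m,uvw); pts=cast(im,s,allhull(b[2]),.035)
    e=cv2.fitEllipse(pts.astype(np.float32)*1000); print(n,'flange',b[1],e)
    bb=near(mask(im,'blue'),uvw); q=cast(im,s,bb[0],.058)[0]
    r=cv2.minAreaRect((cast(im,s,np.argwhere(bb[2])[:,::-1],.06)*1000).astype(np.float32)); print('bar',bb[1],q,r)
E
```

```text
w1 [ 76.12037037 134.34722222] 216 [0.45766286 0.0557865 ]
w2 [246.55958549 178.68911917] 193 [0.59117186 0.02015172]
r1 [130.76404494  66.74531835] 267 [0.50648838 0.10460766]
r2 [190.56140351 234.0994152 ] 171 [ 0.54221224 -0.02882265]
w centre [0.52441736 0.03796911] len 0.13818282095038523 ang -14.944391381527517
r centre [0.52435031 0.03789251] len 0.13812980683102485 ang -75.01149314750884
side flange 1088 ((471.43212890625, -313.3515930175781), (115.62824249267578, 117.7108154296875), 57.97601318359375)
bar 180 [ 0.4753025  -0.30927837] ((474.6139221191406, -310.2270202636719), (13.642160415649414, 83.95323181152344), 51.04430389404297)
scene flange 626 ((463.844482421875, -312.7256164550781), (116.26920318603516, 147.09617614746094), 100.70764923095703)
bar 239 [ 0.47432335 -0.31231091] ((475.74212646484375, -309.47442626953125), (50.98394775390625, 105.24108123779297), 56.55048370361328)
```

```bash
python3 -m handwheel '[[[-0.5,-0.16,0],0,1],[[-1,-0.32,0],0,1],[[-1,-0.32,0],0,1]]'
python3 -m handwheel '[[[-0.5,-0.16,0],0,1],[[-1,-0.32,0],0,1]]'
python3 -m handwheel '[[[-0.5,-0.16,0],0,1],[[-1,-0.32,0],0,1]]'
python3 -m handwheel '[[[-0.5,-0.16,0],-0.04,1],[[-1,-0.32,0],-0.08,1],[[-1,-0.32,0],-0.12,1],[[-1,-0.32,0],-0.16,1],[[-1,-0.32,0],-0.2,1],[[-1,-0.32,0],-0.24,1],[[-1,-0.32,0],-0.283,1],[[-1,-0.32,0],-0.283,1],[[-1,-0.32,0],-0.283,1],[[-1,-0.32,0],-0.283,1]]'
python3 - <<'E'
from station import arm
import pickle
from h import *
s=arm.sense(); im=arm.get_image('wrist'); pickle.dump((s,im),open('im1.pkl','wb'))
cv2.imwrite('pics/wrist1.png',im['pixels'][:,:,::-1])
print(s['t'],s['eef_pos'],s['eef_rot'])
for b in blobs(mask(im,'blue'),100):
    pts=allhull(b[2]); print('blue',b[0],b[1],cast(im,s,b[0],.065),cv2.minAreaRect((cast(im,s,pts,.070)*1000).astype(np.float32)))
for b in blobs(mask(im,'white')|mask(im,'blue'),2000):
    print('flange',b[0],b[1],cv2.fitEllipse((cast(im,s,allhull(b[2]),.036)*1000).astype(np.float32)))
E
```

```text
t: 0.4
eef_pos: [0.5727, -0.0855, 0.253]
eef_rot: [[0.005, 1.0, -0.002], [1.0, -0.005, -0.003], [-0.003, -0.002, -1.0]]
contact_force: [0.2, -0.4, -0.4]
opening: 0.0856
grip_force: 0.0
t: 0.57
eef_pos: [0.5487, -0.1593, 0.2529]
eef_rot: [[-0.003, 1.0, -0.0], [1.0, 0.003, 0.0], [0.0, -0.0, -1.0]]
contact_force: [0.4, -0.6, 0.1]
opening: 0.0851
grip_force: 0.0
t: 0.73
eef_pos: [0.5228, -0.2401, 0.253]
eef_rot: [[-0.001, 1.0, -0.0], [1.0, 0.001, 0.0], [0.0, -0.0, -1.0]]
contact_force: [0.8, 0.3, 0.1]
opening: 0.0855
grip_force: 0.0
t: 1.57
eef_pos: [0.498, -0.3187, 0.253]
eef_rot: [[-0.776, 0.631, -0.0], [0.631, 0.776, 0.0], [0.001, -0.0, -1.0]]
contact_force: [-0.5, 0.1, -0.8]
opening: 0.0854
grip_force: 0.0
1.5667 [ 0.49800333 -0.31866329  0.25296403] [[-7.75525105e-01  6.31316551e-01 -4.73122587e-04]
 [ 6.31316466e-01  7.75525248e-01  3.29983214e-04]
 [ 5.75242376e-04 -4.27798130e-05 -9.99999834e-01]]
blue [133.81168831   3.4025974 ] 154 [[ 0.28789688 -0.29939317]] ((293.252685546875, -297.6610107421875), (23.811420440673828, 8.314616203308105), 50.810855865478516)
blue [246.89322034 156.61864407] 590 [[ 0.47094845 -0.30923524]] ((471.4792175292969, -310.39453125), (12.552361488342285, 81.13333892822266), 52.21025085449219)
blue [165.5754717  300.08490566] 106 [[ 0.54675918 -0.50790668]] ((542.482666015625, -504.4227600097656), (13.714099884033203, 20.333118438720703), 64.377197265625)
flange [250.66847498 147.83041993] 4977 ((471.2416687011719, -311.2986145019531), (117.30875396728516, 117.53553009033203), 12.33608341217041)
```

View pics/wrist1.png

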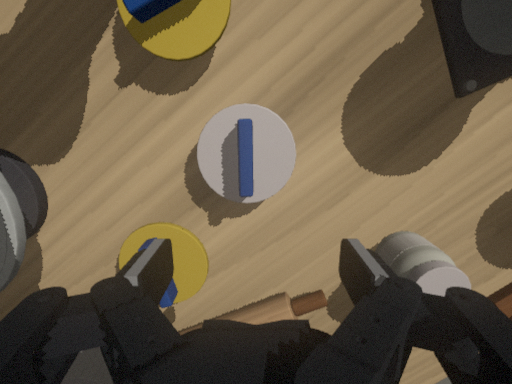

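The cap shows at (247,155) in the wrist view, its bar almost vertical there, with nothing near it in the fingers' path. I'll descend and grip.

```bash
python3 -m handwheel '[[[0.16,-0.07,0.4],-0.0075,1],[[0.32,-0.133,0.8],-0.0075,1],[[0.32,-0.133,1],-0.0075,1]]'
python3 -m handwheel '[[[0,0,0.4],0,1],[[0,0,0.8],0,1],[[0,0,1],0,1]]'
python3 -m handwheel '[[[0,0,0.15],0,1],[[0,0,0.3],0,1],[[0,0,0.36],0,1],[[0,0,0.36],0,1],[[0,0,0.36],0,1]]'
python3 -m handwheel '[[[0,0,0],0,-1],[[0,0,0],0,-1],[[0,0,0],0,-1],[[0,0,0],0,-1],[[0,0,0],0,-1],[[0,0,0],0,-1],[[0,0,0],0,-1],[[0,0,0],0,-1]]' 80
```

```text
t: 1.87
eef_pos: [0.4687, -0.3094, 0.1686]
eef_rot: [[-0.79, 0.613, -0.005], [0.613, 0.79, 0.004], [0.007, -0.0, -1.0]]
contact_force: [0.4, 0.3, -1.3]
opening: 0.085
grip_force: 0.0
t: 2.12
eef_pos: [0.4699, -0.3097, 0.0888]
eef_rot: [[-0.79, 0.613, -0.004], [0.613, 0.79, 0.003], [0.005, -0.0, -1.0]]
contact_force: [-0.9, 0.7, -1.7]
opening: 0.0854
grip_force: 0.0
t: 2.53
eef_pos: [0.4719, -0.3112, 0.0655]
eef_rot: [[-0.791, 0.612, 0.001], [0.612, 0.791, -0.001], [-0.001, -0.0, -1.0]]
contact_force: [0.1, -0.7, 0.6]
opening: 0.0851
grip_force: 0.0
t: 3.2
eef_pos: [0.4715, -0.311, 0.0648]
eef_rot: [[-0.791, 0.612, 0.0], [0.612, 0.791, -0.0], [-0.0, -0.0, -1.0]]
contact_force: [-0.9, -0.8, 2.6]
opening: 0.0144
grip_force: 78.1
```

```bash
python3 -m handwheel '[[[0,0,-0.15],0,-1],[[0,0,-0.4],0,-1],[[0,0,-0.75],0,-1],[[0,0,-1],0,-1]]'
python3 -m handwheel '[[[0,0,-0.4],0,-1],[[0,0,-0.8],0,-1],[[0,0,-1],0,-1]]'
python3 -m handwheel '[[[0,0,-0.3],0,-1],[[0,0,-0.5],0,-1],[[0,0,-0.5],0,-1],[[0,0,-0.5],0,-1]]'
python3 - <<'E'
from station import arm
import pickle
from h import *
s=arm.sense(); im=arm.get_image('wrist'); pickle.dump((s,im),open('im2.pkl','wb'))
cv2.imwrite('pics/wrist2.png',im['pixels'][:,:,::-1])
print(s['t'],s['eef_pos'],s['opening'])
E
```

```text
t: 3.53
eef_pos: [0.4712, -0.3106, 0.1459]
eef_rot: [[-0.791, 0.612, -0.001], [0.612, 0.791, 0.001], [0.001, 0.0, -1.0]]
contact_force: [1.7, -1.1, -3.1]
opening: 0.0147
grip_force: 78.4
t: 3.78
eef_pos: [0.4718, -0.311, 0.229]
eef_rot: [[-0.791, 0.612, 0.003], [0.612, 0.791, -0.002], [-0.004, 0.0, -1.0]]
contact_force: [0.4, -0.3, -2.8]
opening: 0.0143
grip_force: 78.5
t: 4.12
eef_pos: [0.4716, -0.3109, 0.265]
eef_rot: [[-0.791, 0.612, 0.001], [0.612, 0.791, -0.001], [-0.001, 0.0, -1.0]]
contact_force: [0.9, 0.7, -4.8]
opening: 0.0147
grip_force: 78.5
4.1167 [ 0.4716035  -0.31090593  0.26496499] 0.014736779802133332
```

View pics/wrist2.png

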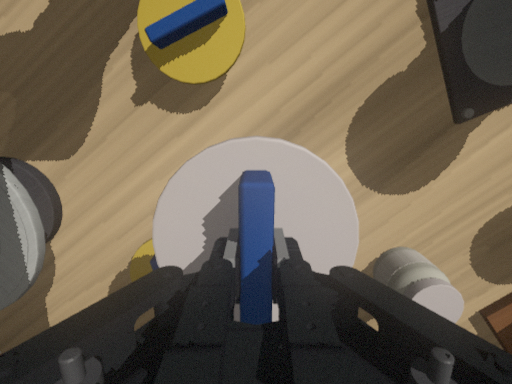

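```bash
python3 - <<'E'
import pickle
from h import *
s,im=pickle.load(open('im2.pkl','rb'))
m=mask(im,'white')|mask(im,'blue'); r,g,b=[im['pixels'][:,:,i].astype(int) for i in range(3)]
m=((np.maximum(np.maximum(r,g),b)-np.minimum(np.minimum(r,g),b)<30)&(r>100)).astype(np.uint8)|mask(im,'blue')
bl=near(m,(256,220),2000)
h=allhull(bl[2]).astype(float); h=h[(h[:,1]<245)]
print(bl[1],h[:,0].min(),h[:,0].max(),h[:,1].min())
T=np.array(im['tool_from_camera'])
s2=dict(eef_pos=[0,0,0],eef_rot=np.eye(3))
p=cast(im,s2,h,.0648-.038)*1000
c,_,_,_=np.linalg.lstsq(np.c_[2*p,np.ones(len(p))],(p**2).sum(1),rcond=None)
print('centre in tool mm',c[:2],'R',np.sqrt(c[2]+c[0]**2+c[1]**2),len(p))
E
```

```text
20184 153.0 358.0 136.0
centre in tool mm [ 0.01668991 -0.1424692 ] R 59.361502201452595 30
```

```bash
python3 -m handwheel '[[[0.1,0.2,0],0,-1],[[0.3,0.55,0],0,-1],[[0.537,0.964,0],0,-1]]'
python3 -m handwheel '[[[0.25,0.45,0],0,-1],[[0.537,0.964,0],0,-1]]'
python3 -m handwheel '[[[0.25,0.45,0],0,-1],[[0.537,0.964,0],0,-1]]'
python3 -m handwheel '[[[0.22,0.4,0],-0.03,-1],[[0.4,0.72,0],-0.06,-1],[[0.5,0.9,0],-0.1,-1],[[0.537,0.964,0],-0.1264,-1],[[0.537,0.964,0],-0.1264,-1],[[0.537,0.964,0],-0.1264,-1],[[0.537,0.964,0],-0.1264,-1]]'
python3 - <<'E'
from station import arm
import pickle
from h import *
s=arm.sense(); d={n:arm.get_image(n) for n in ('scene','side')}; pickle.dump((s,d),open('im3.pkl','wb'))
a=[cv2.resize(d[n]['pixels'][y:y+150,x:x+200,::-1],(400,300),interpolation=cv2.INTER_CUBIC) for n,x,y in (('scene',210,100),('side',120,70))]
cv2.imwrite('pics/s3.png',np.hstack(a))
print(s['t'],s['eef_pos'],np.degrees(np.arctan2(s['eef_rot'][1][1],s['eef_rot'][0][1])))
E
```

```text
t: 4.42
eef_pos: [0.4837, -0.2237, 0.2611]
eef_rot: [[-0.789, 0.614, -0.005], [0.614, 0.789, 0.002], [0.005, -0.001, -1.0]]
contact_force: [0.3, 1.1, -4.7]
opening: 0.0147
grip_force: 78.6
t: 4.58
eef_pos: [0.4962, -0.1401, 0.2617]
eef_rot: [[-0.79, 0.613, -0.004], [0.613, 0.79, 0.002], [0.004, -0.001, -1.0]]
contact_force: [1.4, 1.4, -4.5]
opening: 0.0147
grip_force: 78.7
t: 4.75
eef_pos: [0.5086, -0.0578, 0.2619]
eef_rot: [[-0.791, 0.612, -0.004], [0.612, 0.791, 0.001], [0.003, -0.002, -1.0]]
contact_force: [1.3, -0.4, -4.2]
opening: 0.0146
grip_force: 78.7
t: 5.33
eef_pos: [0.5222, 0.0269, 0.2632]
eef_rot: [[-0.965, 0.261, -0.002], [0.261, 0.965, -0.0], [0.002, -0.001, -1.0]]
contact_force: [-0.1, -0.3, -4.1]
opening: 0.0142
grip_force: 78.7
5.3333 [0.52218099 0.02691928 0.26315234] 74.855932659772
```

View pics/s3.png

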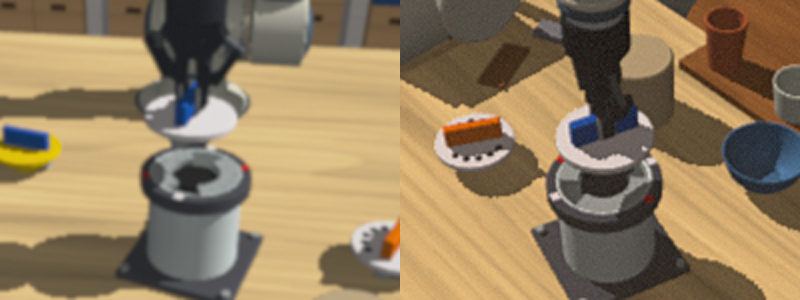

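The cap hangs straight over the cartridge in both views, still about 11 mm short in y. I'll align it and lower to just above the mouth.

```bash
python3 -m handwheel '[[[0.01,0.14,0],0,-1],[[0.01,0.14,0.2],0,-1],[[0.01,0.14,0.4],0,-1],[[0.01,0.14,0.5],0,-1],[[0.01,0.14,0.5],0,-1],[[0.01,0.14,0.5],0,-1],[[0.01,0.14,0.5],0,-1]]'
python3 - <<'E'
from station import arm
import numpy as np
s=arm.sense();R=np.array(s['eef_rot']);d=np.array([.5244,.0379,.207])-s['eef_pos']
print(s['eef_pos'],R.T@d/.08,np.degrees(np.arctan2(R[1,1],R[0,1])))
E
```

```text
t: 6.02
eef_pos: [0.525, 0.0385, 0.2256]
eef_rot: [[-0.966, 0.259, 0.001], [0.259, 0.966, 0.0], [-0.001, 0.0, -1.0]]
contact_force: [-0.2, -0.1, -3.9]
opening: 0.0148
grip_force: 78.7
[0.52499017 0.03850851 0.22557067] [ 0.0054814  -0.00936097  0.2321218 ] 75.01351178196575
```

```bash
python3 -m handwheel '[[[0.005,-0.01,0.07],0,-1],[[0.005,-0.01,0.14],0,-1],[[0.005,-0.01,0.2],0,-1],[[0.005,-0.01,0.23],0,-1],[[0.005,-0.01,0.23],0,-1]]'
python3 -m handwheel '[[[0,0,0.04],0,-1],[[0,0,0.08],0,-1],[[0,0,0.1],0,-1],[[0,0,0.1],0,-1]]'
```

```text
t: 6.43
eef_pos: [0.5239, 0.0379, 0.2057]
eef_rot: [[-0.966, 0.258, -0.001], [0.258, 0.966, -0.0], [0.001, -0.0, -1.0]]
contact_force: [-1.9, 0.0, -1.0]
opening: 0.0147
grip_force: 79.4
t: 6.77
eef_pos: [0.5242, 0.0379, 0.1983]
eef_rot: [[-0.966, 0.258, 0.001], [0.258, 0.966, -0.0], [-0.001, 0.0, -1.0]]
contact_force: [-2.2, -0.3, 1.7]
opening: 0.0147
grip_force: 79.8
```

```bash
python3 -m handwheel '[[[0,0,0.04],0,-1],[[0,0,0.08],0,-1],[[0,0,0.12],0,-1],[[0,0,0.12],0,-1],[[0,0,0.12],0,-1]]'
```

```text
t: 7.18
eef_pos: [0.5242, 0.0378, 0.1887]
eef_rot: [[-0.966, 0.258, 0.001], [0.258, 0.966, -0.0], [-0.001, 0.0, -1.0]]
contact_force: [-2.0, -1.2, 4.9]
opening: 0.0147
grip_force: 80.2
```

```bash
python3 -m handwheel '[[[0,0,0],0.02,-1],[[0,0,0],0.055,-1],[[0,0,0],0.09,-1],[[0,0,0],0.125,-1],[[0,0,0],0.16,-1],[[0,0,0],0.16,-1]]'
python3 -m handwheel '[[[0,0,0],0.035,-1],[[0,0,0],0.07,-1],[[0,0,0],0.105,-1],[[0,0,0],0.14,-1],[[0,0,0],0.165,-1],[[0,0,0],0.174,-1],[[0,0,0],0.174,-1],[[0,0,0],0.174,-1]]'
python3 - <<'E'
from station import arm
import numpy as np
s=arm.sense();R=np.array(s['eef_rot'])
print(s['eef_pos'],s['wrist_torque'],np.degrees(np.arctan2(R[1,1],R[0,1])))
E
```

```text
t: 7.68
eef_pos: [0.5247, 0.0385, 0.1892]
eef_rot: [[-0.72, 0.694, 0.002], [0.694, 0.72, 0.001], [-0.001, 0.002, -1.0]]
contact_force: [-0.5, 0.9, 4.6]
opening: 0.015
grip_force: 80.2
t: 8.35
eef_pos: [0.5256, 0.0383, 0.1892]
eef_rot: [[-0.262, 0.965, 0.005], [0.965, 0.262, 0.001], [-0.0, 0.005, -1.0]]
contact_force: [5.2, 2.8, 4.2]
opening: 0.0147
grip_force: 79.9
[0.52558175 0.03833798 0.18916323] [ 0.39947182 -1.08584711  0.21567531] 15.179925643508156
```

```bash
python3 -m handwheel '[[[0,0,0],0.008,-1],[[0,0,0],0.015,-1],[[0,0,0],0.015,-1],[[0,0,0],0.015,-1]]'
python3 - <<'E'
from station import arm
import numpy as np,cv2
s=arm.sense();R=np.array(s['eef_rot'])
print(s['eef_pos'],s['wrist_torque'],np.degrees(np.arctan2(R[1,1],R[0,1])))
cv2.imwrite('pics/w4.png',arm.get_image('wrist')['pixels'][:,:,::-1])
E
```

```text
t: 8.68
eef_pos: [0.5256, 0.0384, 0.1892]
eef_rot: [[-0.219, 0.976, 0.005], [0.976, 0.219, 0.0], [-0.001, 0.005, -1.0]]
contact_force: [4.3, 0.2, 3.4]
opening: 0.015
grip_force: 87.1
[0.52557988 0.03836077 0.18922174] [-0.08380109 -1.02416757  2.15170923] 12.679239578220763
```

View pics/w4.png

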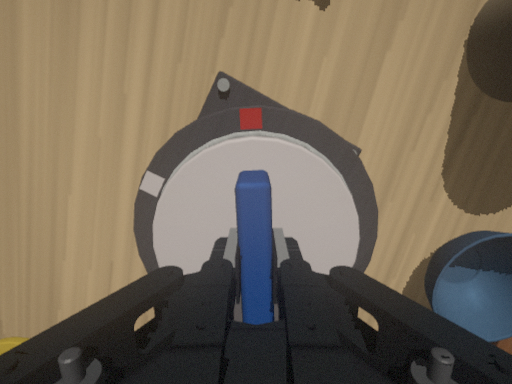

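The wrist torque rose to 2.2 N m, so the cap is at its stop, and the bar points at the red mark at (251,119). I'll ease off, open the gripper and rise.

```bash
python3 -m handwheel '[[[0,0,0.0],-0.01,-1],[[0,0,-0.01],-0.01,-1],[[0,0,-0.02],-0.01,-1],[[0,0,-0.02],-0.01,-1]]' 
python3 -m handwheel '[[[0,0,0],0,-0.5],[[0,0,0],0,0],[[0,0,0],0,0.2],[[0,0,0],0,0.2],[[0,0,0],0,0.2],[[0,0,0],0,0.2]]'
python3 -m handwheel '[[[0,0,-0.1],0,0.2],[[0,0,-0.4],0,0.2],[[0,0,-0.7],0,0.2],[[0,0,-1],0,0.2],[[0,0,-1],0,0.2]]'
python3 -m handwheel '[[[-0.2,0,-0.2],0,0.2],[[-0.5,0,-0.4],0,0.2],[[-0.5,0,-0.5],0,0.2],[[-0.5,0,-0.5],0,0.2],[[-0.5,0,-0.5],0,0.2]]'
python3 - <<'E'
from station import arm
import pickle
from h import *
s=arm.sense(); im=arm.get_image('wrist'); sd=arm.get_image('side')
print(s['t'],s['eef_pos'])
a=cv2.resize(sd['pixels'][80:230,120:320,::-1],(512,384),interpolation=cv2.INTER_CUBIC)
cv2.imwrite('pics/w5.png',cv2.resize(np.hstack([im['pixels'][:,:,::-1],a]),(800,300)))
for c in ('red','white'):
    for b in blobs(mask(im,c),60): print(c,b[0],b[1],cast(im,s,b[0],.150)[0])
for b in blobs(mask(im,'blue'),300):
    print('blue',b[0],cv2.minAreaRect((cast(im,s,allhull(b[2]),.196)*1000).astype(np.float32)))
E
```

```text
t: 9.07
eef_pos: [0.5256, 0.0384, 0.1892]
eef_rot: [[-0.248, 0.969, 0.003], [0.969, 0.248, 0.001], [-0.0, 0.003, -1.0]]
contact_force: [8.7, 0.8, -2.5]
opening: 0.0146
grip_force: 79.4
t: 9.57
eef_pos: [0.524, 0.0378, 0.19]
eef_rot: [[-0.243, 0.97, -0.0], [0.97, 0.243, -0.0], [0.0, -0.0, -1.0]]
contact_force: [0.6, 0.2, 0.2]
opening: 0.0513
grip_force: 0.0
t: 9.98
eef_pos: [0.5252, 0.0379, 0.2768]
eef_rot: [[-0.242, 0.97, 0.009], [0.97, 0.242, 0.0], [-0.002, 0.009, -1.0]]
contact_force: [-0.1, 0.4, 1.1]
opening: 0.0514
grip_force: 0.0
t: 10.4
eef_pos: [0.5338, -0.0007, 0.3103]
eef_rot: [[-0.242, 0.97, 0.001], [0.97, 0.242, 0.0], [0.0, 0.001, -1.0]]
contact_force: [-0.2, 0.3, -0.4]
opening: 0.0512
grip_force: 0.0
10.4 [ 0.53384228 -0.00074474  0.31030676]
red [255.75167785  73.29530201] 149 [0.5072178  0.10428127]
white [257.29677801 142.96866686] 10149 [0.52421572 0.04226125]
white [194.81451613 112.91129032] 124 [0.45849908 0.05554788]
white [316.125      180.26136364] 88 [0.59243545 0.02002174]
white [364.55681818 350.85227273] 88 [ 0.7151789  -0.17266107]
blue [257.47157434 148.72594752] ((524.9347534179688, 38.16395568847656), (12.953763008117676, 82.87283325195312), 14.46230411529541)
```

View pics/w5.png

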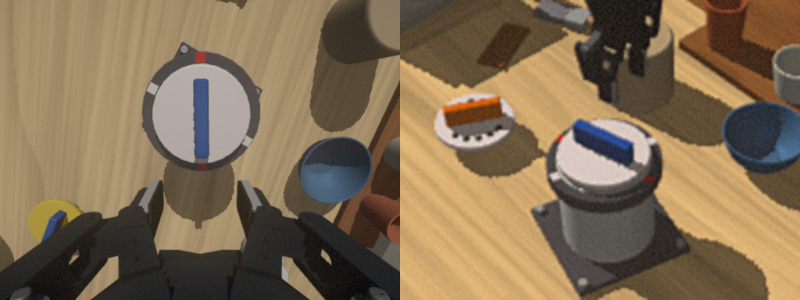

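The cap sits flat in the mouth. Its bar lies between the red marks at (201,57) and (201,167), at -75.5° against the marks' -75.0°, and the gripper is clear.

```bash
python3 -c "
from station import arm
print(arm.finish_job())"
```

```text
the job is handed in; nothing more can be done
None
```

The blue-handled cap is locked on the cartridge, turned clockwise to its stop with the handle at the red marks; the gripper is clear, the other objects weren't touched, and I handed the job in at about 10.5 s.

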